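# Fold away the hob splash guard and latch it

### The job

Cooking is over: fold away the three-panel splash guard. First fold the outer panel (blue knob) fully flat against the middle panel, then swing that pair (red knob) fully flat against the fixed panel, and last turn the latch (yellow knob) right across the end of the folded stack so that it cannot swing open. Do not push or tip the tea tin at the front right and the two milk pots that stand around, and let go when done.

Things in the scene. Friction and masses are not known exactly. Their poses are not given: they have to be found in the camera images.
- splash_guard: Fixed panel of a folding metal splash guard with black top trim, suction feet on its +y side; it does not move. 150 mm long along its x, 8 mm thick, top at z = 106 mm (so all panels); origin under its middle, z = 0. The middle panel hangs at its +x end, the outer panel at the middle one's far end: a U. Both fold to its -y side: outer panel then at y = -10 mm, middle one at -20 mm.
- middle_pin (a point): Point on the vertical hinge axis between fixed and middle panel, at z = 124 mm (level with the middles of the red and blue knobs); fixed, at x = 75, y = -10 mm of splash_guard. The middle panel is 150 mm long.
- outer_pin (a point): Point on the vertical hinge axis between middle and outer panel, 150 mm from middle_pin, at z = 124 mm; it moves with the middle panel. The outer panel is 145 mm long.
- latch_pin (a point): Point on the vertical axis of the latch, at the -x end of the fixed panel (x = -64, y = 0 mm of splash_guard), at z = 132 mm. The bar itself lies lower, at z = 110 to 114 mm.
- outer_knob (a point): Centre of the blue knob, an upright round post 14 mm in diameter and 36 mm tall (z = 106 to 142 mm) on top of the outer panel near its free end, 125 mm from outer_pin.
- middle_knob (a point): Centre of the red knob, a post as the blue one (14 mm diameter, z = 106 to 142 mm) on top of the middle panel, 96 mm from middle_pin.
- latch_knob (a point): Centre of the yellow knob, an upright post 14 mm in diameter and 36 mm tall (z = 114 to 150 mm) on the latch bar, 50 mm from latch_pin. 33 mm from latch_pin an 8 mm pin hangs 22 mm down from the bar; with the latch across it holds the middle panel's outer face, and it meets that panel's end if the panel is not folded home.
- outer_panel (a joint): Angle of the outer panel, rad: 0 = square to the middle panel, 1.571 = folded fully flat against it (end stop); grows as the panel turns clockwise seen from above. Stays where it is left; turning takes about 0.06 N m. It cannot be folded in once the middle panel lies against the fixed one.
- middle_panel (a joint): Angle of the middle panel, rad: 0 = square to the fixed panel, 1.571 = folded fully flat along it (end stop); grows as the panel turns clockwise seen from above. Stays where it is left; turning takes about 0.25 N m.
- latch (a joint): Angle of the latch bar, rad: 0 = open, pointing along the fixed panel away from the panels (-x of splash_guard), 1.571 = fully across the folded stack (end stop); grows as it turns counter-clockwise seen from above. Stays where it is left; turning takes about 0.04 N m.
- tea_tin: Bystander: round green tea tin, 68 mm wide, 88 mm tall, near the front edge at the right (not the like tin in the back corner); origin under its middle.
- creamer_a: Bystander: small white milk pot, 39 mm wide, 21 mm tall, origin under its middle.
- creamer_b: Bystander: small white milk pot, 39 mm wide, 21 mm tall, in front of the guard; origin under its middle.

How it is judged:
On the way, in this order (a step that is already met when the one before it is completed fails the run):
1. the outer panel is folded flat against the middle panel while the middle panel still stands out from the fixed one (value of joint outer_panel above 1.49 rad and value of joint middle_panel below 1 rad), for 0.2 s.
2. the middle panel, with the outer one folded on it, lies flat against the fixed panel (value of joint middle_panel above 1.49 rad and value of joint outer_panel above 1.45 rad), for 0.2 s.
3. the latch is across the stack (value of joint latch above 1.35 rad and value of joint middle_panel above 1.49 rad), for 0.2 s.
At the end, for the whole second after the job is handed in: Outer panel within 0.1 rad and middle panel within 0.08 rad of folded flat, latch within 0.22 rad of fully across, all at rest (under 0.05 rad/s) (all of step 3 and value of joint outer_panel above 1.47 rad and velocity of joint outer_panel between -0.05 and 0.05 rad/s and velocity of joint middle_panel between -0.05 and 0.05 rad/s and velocity of joint latch between -0.05 and 0.05 rad/s); the robot touches nothing.
It fails at once if the round green tea tin is pushed more than 30 mm or tipped (distance of tea_tin from where it was at the start of the episode above 0.03 m or angle between tea_tin's own z axis and vertical above 0.35 rad).
It fails at once if the first milk pot is pushed more than 30 mm or tipped (distance of creamer_a from where it was at the start of the episode above 0.03 m or angle between creamer_a's own z axis and vertical above 0.35 rad).
It fails at once if the second milk pot is pushed more than 30 mm or tipped (distance of creamer_b from where it was at the start of the episode above 0.03 m or angle between creamer_b's own z axis and vertical above 0.35 rad).
It also fails if it takes over 70 s, if anything falls off the work surface, if the arm or the gripper's body presses on something with over 40 N, if the wrist force passes 120 N, or if a joint passes its speed limit or range.

### The arm

A 6-joint arm with a two-finger parallel gripper is mounted at the origin on a cart in front of the work surface, level with it; the furniture and walls round the work are solid. World frame = base frame: x ahead of the robot, y to its left, z up, the work surface at z = 0. Lengths are in m, angles in rad, forces in N, time in s.
With the tool pointing down it reaches from about 0.25 to 0.85 m from the base axis. Payload 12.5 kg.
Tool frame: the origin (TCP) lies at the very end of the fingers, on their centre line; the grasp point (between the pads) lies 19 mm behind it (bot.tcp_to_grasp is the distance from the TCP to the grasp point, in m); z points along the fingers, y is the line along which they close (so a half turn about z gives the same grasp; the last joint's range is limited). The gripper opens to 93 mm and grips with 3 to 60 N. Pads are 15 mm wide; open, the fingers measure 128 mm over their backs; the gripper's body (75 mm by 188 mm) begins 65 mm behind the grasp point.
Start: joints at [1.111, 0.351, 1.652, -0, 1.139, -0.085], TCP at [0.201, 0.512, 0.219] pointing down, gripper open.
Joint ranges: [-2.75, 2.75], [-0.79, 2.1], [0.01, 2.65], [-1.57, 4.71], [0.07, 3.14], [-2.87, 2.87]. Speed limits (rad/s): [2.22, 2.22, 2.79, 3.14, 3.14, 3.14].

### API

Orientations are given as a unit quaternion [x, y, z, w].
In Python, from cell import bot, eyes gives the robot as it stands.
- The arm moves only by the tool arm_command, never from a script. Its argument "commands" is a list of rows, each a list of 5 numbers: the closure in counts, from 0 (fully open) to 255 (shut), then the shift along the tool's x, y, z in m, then the turn about the tool's z in degrees. A call has exactly 10 rows; each row is the pose to reach, as a shift and turn from the pose commanded when the call began, along the tool's axes at that moment; what a row does not reach only later rows make up. A row lasts 1/8 s, in which the tool goes at most 62.5 mm and 10.7 degrees, less where a joint would pass 70% of its speed; a pose out of reach is approached as far as the arm can. A call with a gripper value outside its range is refused whole. The fingers move at their own pace and stop on an object; "grip_force" is the grip in N (left out, the last holds). Time passes only in rows, so rows that repeat a pose let the fingers close, or fill a call up. It gives the time, the measured TCP pose, the force, the opening and the grip force at its end, in the units of the state.
- bot.get_obs(): the state, without advancing time (a new reading comes with each control period).
- eyes.get_image(name): name is "scene" or "top" or "wrist"; returns (picture, depth): 480x640x3 uint8, red, green, blue; 480x640 float32, m along the optical axis (not along the pixel's ray), 0 where there is no reading.
- eyes.calibration(name): a dict with "fx", "fy", "cx", "cy" (pixels), "origin" and "attitude" of the camera in the world. Camera axes: x right, y down, z forward; pixel columns grow to the right and rows downward; lengths in m; the calibration is good to about 2 mm. A picture is of the moment at which its call begins: read the wrist's pose just before it. calibration takes no time and is no camera call; for the wrist camera it gives the pose at the moment of the call.
- bot.hand_in(): hands the job in; it is judged then, once.
The state is a dict: "clock": time; "joint_positions": joint angles; "joint_vel": joint speeds; "tau": joint torques, N m; "ee_pos": TCP position; "orientation": TCP orientation; "contact_force": force on the tool from outside, world axes, zero at the start; "moment": the same for the moment, N m; "width": opening from 0.0 (shut) to 1.0 (fully open); "grip_force": force on a finger pad.
Only numpy, scipy, OpenCV 4.12 (cv2) and the standard library are available. Lean on these libraries where they do the work, as an engineer would, in place of code of your own. Each camera call takes 0.05 s, during which the arm holds its last target. There are 200 camera calls.

## Working session

There is one attempt and no reset: what is moved stays moved. The work goes in short steps, Python scripts to look and compute and a tool call to move; the robot and the scene stay as the last step left them, time stands still between calls to the robot, and variables do not carry over. Pictures are saved under pics/ and viewed, at most 10 in all, crops included, and the job is handed in when it is done.

Besides the shell and the picture viewer there is one more tool, called after ">>>" in YAML: its name, and indented under it one key for each argument. arm_command: Moves the arm, as the interface text tells. Its arguments: {"type":"object","properties":{"commands":{"type":"array"},"grip_force":{"type":"number"}},"required":["commands"]}

```bash
mkdir -p pics; ls; cat > h.py <<'E'
import numpy as np, cv2
from cell import bot, eyes
from scipy.spatial.transform import Rotation as R
def grab(n,save=None):
    c=eyes.calibration(n); im,d=eyes.get_image(n)
    if save: cv2.imwrite('pics/'+save,cv2.cvtColor(im,cv2.COLOR_RGB2BGR))
    A=np.array(c['attitude'],float)
    Rm=A if A.shape==(3,3) else R.from_quat(A).as_matrix()
    v,u=np.mgrid[0:480,0:640]
    P=np.stack([(u-c['cx'])/c['fx']*d,(v-c['cy'])/c['fy']*d,d],-1)@Rm.T+np.array(c['origin'])
    P[d==0]=np.nan
    return im,d,P
E
python3 - <<'E'
from h import *
o=bot.get_obs();print(o['clock'],o['ee_pos'],o['orientation'])
print(eyes.calibration('top'))
im,d,P=grab('top','top0.png')
hsv=cv2.cvtColor(im,cv2.COLOR_RGB2HSV)
for n,lo,hi in [('blue',(100,120,60),(130,255,255)),('red',(0,150,80),(6,255,255)),('red2',(172,150,80),(180,255,255)),('yel',(22,140,100),(34,255,255))]:
    m=cv2.inRange(hsv,lo,hi);k,l,s,c=cv2.connectedComponentsWithStats(m)
    for i in range(1,k):
        if s[i,4]>15: q=P[l==i];print(n,s[i],c[i].round(),np.nanmedian(q,0).round(4),np.nanmax(q[:,2]).round(3))
E
```

```text
pics
0.0 [0.20119074 0.51151055 0.21809404] [ 1.86307210e-01  9.82491363e-01 -5.70120180e-04 -1.42555357e-04]
{'fx': 465.8000895526226, 'fy': 465.8000895526226, 'cx': 319.3590392452081, 'cy': 229.48713116271927, 'origin': array([ 0.43287883, -0.02802439,  0.94484259]), 'attitude': array([-0.6981634 ,  0.71351076, -0.03098151,  0.05010385])}
blue [293 206   7   6  19] [296. 209.] [0.5632 0.0314 0.1396] 0.143
red [452  88  26  12 170] [465.  93.] [ 0.8069 -0.3027  0.0369] 0.053
red [453 100  24  12 193] [465. 105.] [ 0.7829 -0.3019  0.036 ] 0.042
```

View pics/top0.png

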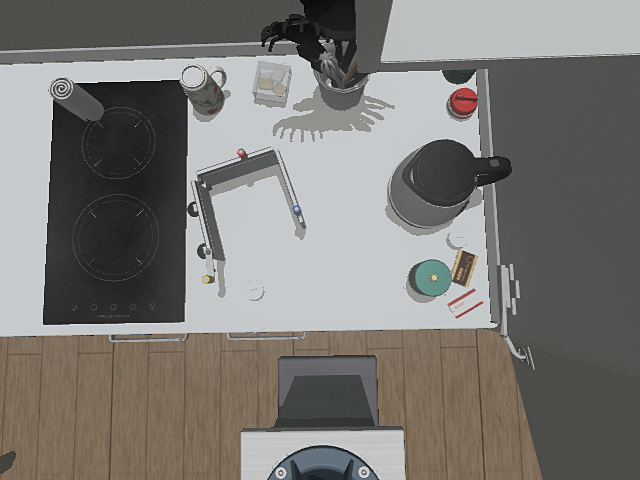

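The view shows the guard as a U: yellow knob at (207,279), red at (242,153), blue at (297,209). Pot b is at (254,290), pot a at (457,238) and the tea tin at (432,278).

```bash
python3 - <<'E'
from h import *
im,d,P=grab('top')
v,u=np.mgrid[0:480,0:640]
reg=(u>180)&(u<312)&(v>140)&(v<310)
for lo,hi in [(0.128,0.16)]:
    m=(reg&(P[...,2]>lo)&(P[...,2]<hi)).astype(np.uint8);k,l,s,c=cv2.connectedComponentsWithStats(m)
    for i in range(1,k):
        if s[i,4]>5:
            q=P[l==i];print(s[i],c[i].round(1),((q.min(0)+q.max(0))/2).round(4),np.median(q,0).round(4),np.median(im[l==i],0))
m=reg&(P[...,2]>0.098)&(P[...,2]<0.116)
k,l,s,c=cv2.connectedComponentsWithStats(m.astype(np.uint8))
for i in range(1,k):
  if s[i,4]>10: print('trim',s[i],P[l==i].min(0).round(3),P[l==i].max(0).round(3))
np.save('trim.npy',P[m])
# line fits of trim by image areas
for n,a in [('fixed',(u<225)&(v>185)&(v<262)),('mid',(v<186)&(u>205)&(u<272)),('outer',(u>276)&(v>160))]:
    q=P[m&a][:,:2]; vx,vy,x,y=cv2.fitLine(q.astype(np.float32),cv2.DIST_HUBER,0,.001,.001).ravel();
    t=(q-[x,y])@[vx,vy]; print(n,len(q),np.degrees(np.arctan2(vy,vx)).round(2),(np.array([x,y])+t.min()*np.array([vx,vy])).round(4),(np.array([x,y])+t.max()*np.array([vx,vy])).round(4))
for n,a in [('pot_b',(240,275,268,305)),('pot_a',(442,224,472,252)),('tin',(405,255,455,302)),('kettle',(385,135,515,230))]:
    mm=(u>a[0])&(u<a[2])&(v>a[1])&(v<a[3])&(P[...,2]>0.012)
    q=P[mm];print(n,((q.min(0)+q.max(0))/2).round(3),q.min(0).round(3),q.max(0).round(3))
grab('scene','scene0.png')
cv2.imwrite('pics/crop.png',cv2.resize(cv2.cvtColor(im[130:310,180:320],cv2.COLOR_RGB2BGR),None,fx=3.3,fy=3.3,interpolation=cv2.INTER_CUBIC))
E
```

```text
[238 149   8   8  54] [241.4 152.5] [0.6681 0.1296 0.136 ] [0.6673 0.1292 0.1395] [177.   76.5  75. ]
[293 205   8   9  55] [296.4 209.2] [0.5634 0.0326 0.1363] [0.5628 0.0329 0.14  ] [ 86. 109. 173.]
[202 275  11   9  70] [207.1 279.1] [0.4441 0.1891 0.1404] [0.4441 0.1867 0.1479] [177.  171.5  86.5]
trim [196 147  78  29 395] [0.637 0.078 0.098] [0.687 0.221 0.115]
trim [275 150  23  56 286] [0.576 0.034 0.1  ] [0.681 0.074 0.108]
trim [191 180  24  99 559] [0.446 0.184 0.098] [0.628 0.231 0.116]
trim [297 214   7   9  42] [0.545 0.023 0.101] [0.559 0.034 0.114]
fixed 430 13.49 [0.4762 0.1904] [0.6183 0.2245]
mid 339 -72.71 [0.6452 0.2033] [0.6837 0.0798]
outer 275 18.43 [0.5442 0.026 ] [0.6612 0.065 ]
pot_b [0.423 0.129 0.02 ] [0.405 0.11  0.016] [0.442 0.148 0.024]
pot_a [ 0.518 -0.279  0.019] [ 0.5   -0.298  0.015] [ 0.537 -0.26   0.024]
tin [ 0.439 -0.213  0.052] [ 0.405 -0.247  0.013] [ 0.474 -0.178  0.091]
kettle [ 0.623 -0.251  0.106] [ 0.523 -0.357  0.012] [ 0.724 -0.145  0.199]
```

View pics/scene0.png

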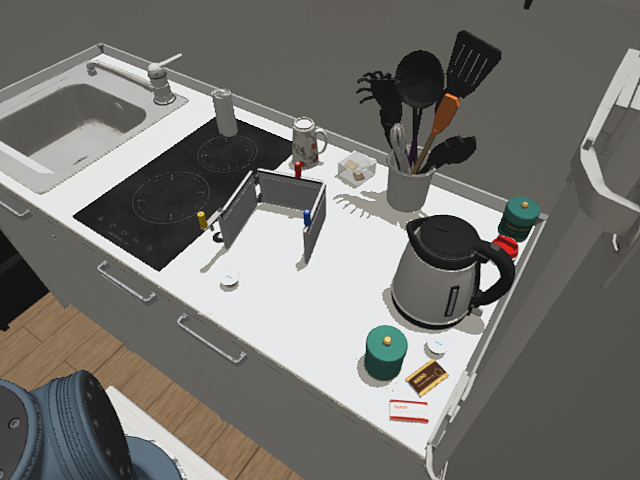

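View pics/crop.png

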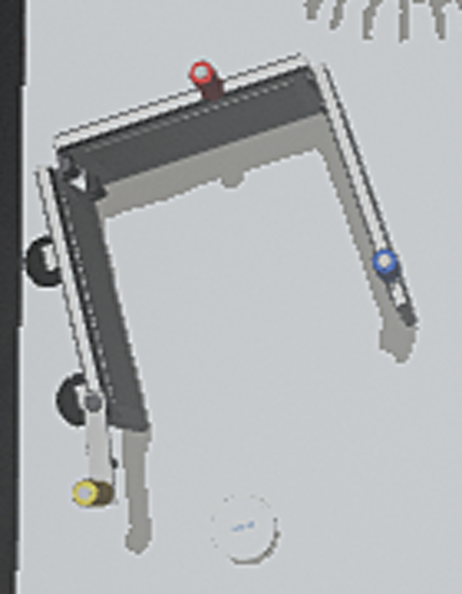

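Fixed panel points at about +14…16° in world. The knobs are located to about 2 mm, so I move above the blue knob.

>>> arm_command:
  commands:
    - [0,-0.05,-0.03,0,-4]
    - [40,-0.1,-0.06,0,-8]
    - [100,-0.155,-0.095,0,-12]
    - [100,-0.21,-0.128,0,-16]
    - [100,-0.26,-0.16,0,-20]
    - [100,-0.31,-0.19,0,-24]
    - [100,-0.365,-0.223,0,-28]
    - [100,-0.42,-0.257,0,-33]
    - [100,-0.47,-0.288,0.005,-37]
    - [100,-0.512,-0.313,0.01,-39]
  grip_force: 10

```text
clock: 1.4
ee_pos: [0.5642, 0.0309, 0.2083]
orientation: [-0.153, 0.988, -0.0, -0.0]
contact_force: [-0.4, 0.6, -0.2]
width: 0.604
grip_force: 0.0
```

```bash
cat >> h.py <<'E'
def pose():
    o=bot.get_obs(); M=R.from_quat(o['orientation']).as_matrix()
    return o,np.array(o['ee_pos']),M
def show(target=None,yaw=None):
    o,p,M=pose(); y=np.degrees(np.arctan2(M[1,1],M[0,1]))
    print('t',round(o['clock'],2),'p',p.round(4),'yaw_y',y.round(1),'w',round(o['width'],3),'gf',round(o['grip_force'],1),'F',np.round(o['contact_force'],1),'q',np.round(o['joint_positions'],2))
    if target is not None: print('shift',((np.array(target)-p)@M).round(4),'turn',None if yaw is None else round(y-yaw,1))
E
python3 - <<'E'
from h import *
show()
im,d,P=grab('wrist','w1.png')
hsv=cv2.cvtColor(im,cv2.COLOR_RGB2HSV)
for n,lo,hi in [('blue',(95,90,60),(130,255,255)),('red',(0,120,60),(8,255,255)),('yel',(22,100,80),(34,255,255))]:
    m=cv2.inRange(hsv,lo,hi)&((P[...,2]>.1)*255).astype(np.uint8);k,l,s,c=cv2.connectedComponentsWithStats(m)
    for i in range(1,k):
        if s[i,4]>60:
            q=P[l==i];t=q[q[:,2]>np.nanmax(q[:,2])-.006];print(n,s[i],c[i].round(),((t.min(0)+t.max(0))/2).round(4),t.shape)
im,d,P=grab('top')
v,u=np.mgrid[0:480,0:640]
# tall clutter
m=(P[...,2]>.17)&(P[...,0]>.5)&(u<365)&(v<130)
print(P[m].min(0),P[m].max(0))
E
```

```text
t 1.4 p [0.5642 0.0309 0.2083] yaw_y 107.6 w 0.604 gf 0.0 F [-0.4  0.6 -0.2] q [-0.03  0.39  1.62 -0.    1.13 -1.9 ]
blue [315 242  19  21 215] [324. 251.] [0.5639 0.032  0.1408] (212, 3)
red [399 397  17  32 219] [407. 415.] [0.6686 0.1292 0.1401] (160, 3)
yel [634 142   6  16  70] [637. 150.] [0.4476 0.1846 0.1475] (70, 3)
[ 0.57229661 -0.07125372  0.17000827] [0.94005278 0.56176346 0.65911952]
```

View pics/w1.png

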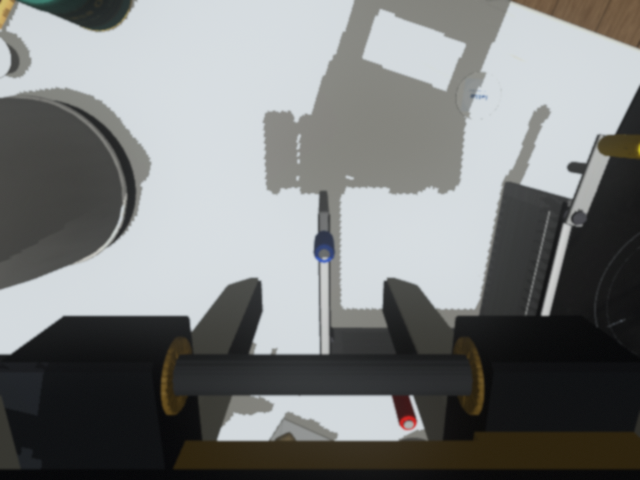

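>>> arm_command:
  commands:
    - [100,0,0.001,0.03,0]
    - [100,0,0.001,0.06,0]
    - [100,0,0.001,0.085,0]
    - [100,0,0.001,0.094,0]
    - [100,0,0.001,0.094,0]
    - [255,0,0.001,0.094,0]
    - [255,0,0.001,0.094,0]
    - [255,0,0.001,0.094,0]
    - [255,0,0.001,0.094,0]
    - [255,0,0.001,0.094,0]
  grip_force: 10

```text
clock: 2.75
ee_pos: [0.5629, 0.034, 0.1147]
orientation: [-0.152, 0.988, -0.0, -0.0]
contact_force: [-0.2, -0.5, 1.2]
width: 0.146
grip_force: 10.0
```

```bash
python3 - <<'E'
from h import *
show()
E
```

```text
t 2.75 p [0.5629 0.034  0.1147] yaw_y 107.5 w 0.146 gf 10.0 F [-0.2 -0.5  1.2] q [-0.02  0.5   1.71 -0.    0.93 -1.9 ]
```

>>> arm_command:
  commands:
    - [255,0.0001,0.0109,0,5]
    - [255,-0.0008,0.0218,0,10]
    - [255,-0.0026,0.0325,0,15]
    - [255,-0.0053,0.0431,0,20]
    - [255,-0.0089,0.0534,0,25]
    - [255,-0.0135,0.0633,0,30]
    - [255,-0.0188,0.0728,0,35]
    - [255,-0.025,0.0818,0,40]
    - [255,-0.0319,0.0902,0,45]
    - [255,-0.0319,0.0902,0,45]

```text
clock: 4.0
ee_pos: [0.5665, 0.1301, 0.1147]
orientation: [0.237, 0.972, 0.0, 0.0]
contact_force: [1.2, 0.4, 1.2]
width: 0.154
grip_force: 10.0
```

```bash
python3 - <<'E'
from h import *
show()
im,d,P=grab('wrist','w2.png'); grab('scene','s2.png')
hsv=cv2.cvtColor(im,cv2.COLOR_RGB2HSV)
m=cv2.inRange(hsv,(95,90,40),(130,255,255));print(m.sum()//255, np.nanmedian(P[m>0],0))
a,b=cv2.imread('pics/w2.png'),cv2.imread('pics/s2.png')
cv2.imwrite('pics/ws2.png',np.hstack([cv2.resize(a,(400,300)),b[130:280,150:350].repeat(2,0).repeat(2,1)]))
E
```

```text
t 4.0 p [0.5665 0.1301 0.1147] yaw_y 62.6 w 0.154 gf 10.0 F [1.2 0.4 1.2] q [ 0.15  0.53  1.66  0.    0.95 -0.95]
1330 [0.56277758 0.13152946 0.1363651 ]
```

View pics/ws2.png

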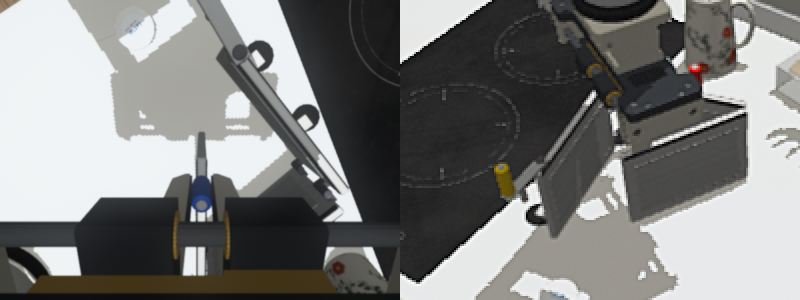

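Half folded, forces are tiny and the knob is held. I repeat the arc for the rest.

>>> arm_command:
  commands:
    - [255,0.0001,0.0109,0,5]
    - [255,-0.0008,0.0218,0,10]
    - [255,-0.0026,0.0325,0,15]
    - [255,-0.0053,0.0431,0,20]
    - [255,-0.0089,0.0534,0,25]
    - [255,-0.0135,0.0633,0,30]
    - [255,-0.0188,0.0728,0,35]
    - [255,-0.025,0.0818,0,40]
    - [255,-0.0319,0.0902,0,45]
    - [255,-0.0349,0.0934,0,45]

```text
clock: 5.35
ee_pos: [0.64, 0.1958, 0.1146]
orientation: [0.591, 0.807, -0.001, -0.0]
contact_force: [-10.5, -6.0, 6.7]
width: 0.145
grip_force: 10.0
```

```bash
python3 - <<'E'
from h import *
show()
E
```

```text
t 5.35 p [0.64   0.1958 0.1146] yaw_y 17.6 w 0.145 gf 10.0 F [-10.5  -6.    6.7] q [ 0.23  0.67  1.4  -0.    1.07 -0.08]
```

>>> arm_command:
  commands:
    - [255,0,0.001,0,0]
    - [255,0,0.001,0,0]
    - [255,0,0.001,0,0]
    - [100,0,-0.001,0,0]
    - [100,0,-0.001,0,0]
    - [100,0,-0.001,-0.03,0]
    - [100,0,0,-0.06,0]
    - [100,-0.02,0.002,-0.09,0]
    - [100,-0.05,0.005,-0.09,0]
    - [100,-0.072,0.006,-0.09,0]

```text
clock: 6.6
ee_pos: [0.6679, 0.1286, 0.2046]
orientation: [0.591, 0.807, 0.0, -0.0]
contact_force: [0.8, 0.1, 1.0]
width: 0.606
grip_force: 0.0
```

```bash
cat >> h.py <<'E'
def knobs(n,save=None,amin=30):
    im,d,P=grab(n,save); hsv=cv2.cvtColor(im,cv2.COLOR_RGB2HSV)
    for nm,lo,hi in [('blue',(95,90,60),(130,255,255)),('red',(0,120,60),(8,255,255)),('yel',(22,100,80),(34,255,255))]:
        m=cv2.inRange(hsv,lo,hi)&((P[...,2]>.1)*255).astype(np.uint8);k,l,s,c=cv2.connectedComponentsWithStats(m)
        for i in range(1,k):
            if s[i,4]>amin:
                q=P[l==i];t=q[q[:,2]>np.nanmax(q[:,2])-.006];print(n,nm,s[i],c[i].round(),((t.min(0)+t.max(0))/2).round(4),len(t))
E
python3 - <<'E'
from h import *
show()
knobs('wrist','w3.png'); knobs('top','t3.png',20);knobs('scene','s3.png',20)
a,b=cv2.imread('pics/w3.png'),cv2.imread('pics/t3.png')
cv2.imwrite('pics/wt3.png',np.hstack([cv2.resize(a,(400,300)),b[130:280,180:380].repeat(2,0).repeat(2,1)]))
E
```

```text
t 6.6 p [0.6679 0.1286 0.2046] yaw_y 17.6 w 0.606 gf 0.0 F [0.8 0.1 1. ] q [ 0.12  0.6   1.29  0.    1.25 -0.18]
wrist blue [300 126  22  22 271] [311. 137.] [0.64   0.1936 0.1409] 271
wrist red [318 242  18  18 139] [326. 249.] [0.6698 0.1302 0.1403] 138
scene blue [261 160   8  15  80] [265. 167.] [0.6368 0.1924 0.1417] 21
scene red [295 163   6  15  77] [298. 170.] [0.6667 0.1294 0.1421] 14
scene yel [197 212  11  17 103] [202. 220.] [0.4441 0.19   0.1491] 27
```

View pics/wt3.png

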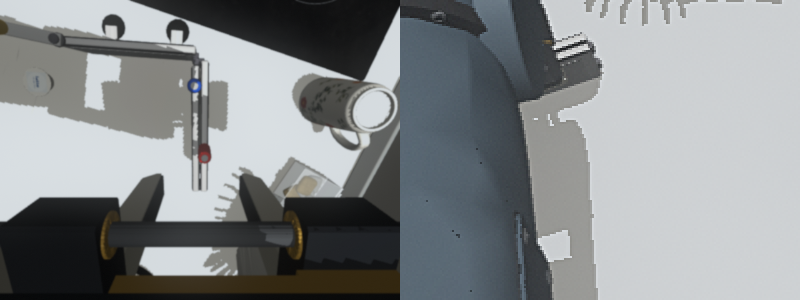

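The red/blue lateral offset is 9.3 mm, where flat is 10 mm, so the outer panel is flat. Next is the red knob.

>>> arm_command:
  commands:
    - [100,0.0007,0.0014,0.03,0]
    - [100,0.0007,0.0014,0.06,0]
    - [100,0.0007,0.0014,0.083,0]
    - [100,0.0007,0.0014,0.09,0]
    - [100,0.0007,0.0014,0.09,0]
    - [255,0.0007,0.0014,0.09,0]
    - [255,0.0007,0.0014,0.09,0]
    - [255,0.0007,0.0014,0.09,0]
    - [255,0.0007,0.0014,0.09,0]
    - [255,0.0007,0.0014,0.09,0]
  grip_force: 15

```text
clock: 8.0
ee_pos: [0.669, 0.1306, 0.1148]
orientation: [0.591, 0.807, 0.0, 0.0]
contact_force: [1.9, -0.1, 1.0]
width: 0.143
grip_force: 15.0
```

>>> arm_command:
  commands:
    - [255,-0.0006,-0.0084,0,5]
    - [255,-0.0004,-0.0167,0,10]
    - [255,0.0005,-0.0251,0,15]
    - [255,0.0021,-0.0333,0,20]
    - [255,0.0044,-0.0413,0,25]
    - [255,0.0074,-0.0491,0,30]
    - [255,0.0111,-0.0567,0,35]
    - [255,0.0154,-0.0638,0,40]
    - [255,0.0204,-0.0706,0,45]
    - [255,0.0204,-0.0706,0,45]

```text
clock: 9.25
ee_pos: [0.5955, 0.1308, 0.1147]
orientation: [0.855, 0.518, 0.001, -0.001]
contact_force: [2.8, 12.0, -4.1]
width: 0.142
grip_force: 15.0
```

```bash
python3 - <<'E'
from h import *
show()
E
```

```text
t 9.25 p [0.5955 0.1308 0.1147] yaw_y -27.6 w 0.142 gf 15.0 F [ 2.8 12.  -4.1] q [0.14 0.57 1.58 0.   0.98 0.62]
```

>>> arm_command:
  commands:
    - [255,0.0014,-0.0084,0,5]
    - [255,0.0016,-0.0167,0,10]
    - [255,0.0025,-0.0251,0,15]
    - [255,0.0041,-0.0333,0,20]
    - [255,0.0064,-0.0413,0,25]
    - [255,0.0094,-0.0491,0,30]
    - [255,0.0131,-0.0567,0,35]
    - [255,0.0174,-0.0638,0,40]
    - [255,0.0224,-0.0706,0,45]
    - [255,0.0224,-0.0706,0,45]

```text
clock: 10.5
ee_pos: [0.5449, 0.1826, 0.1148]
orientation: [0.988, 0.152, 0.003, -0.001]
contact_force: [11.5, 7.0, -9.7]
width: 0.146
grip_force: 15.0
```

```bash
python3 - <<'E'
from h import *
show()
E
```

```text
t 10.5 p [0.5449 0.1826 0.1148] yaw_y -72.5 w 0.146 gf 15.0 F [11.5  7.  -9.7] q [0.24 0.52 1.68 0.   0.94 1.51]
```

>>> arm_command:
  commands:
    - [255,0.002,-0.001,0,0]
    - [255,0.002,-0.002,0,0]
    - [255,0.002,-0.003,0,0]
    - [255,0.002,-0.004,0,0]
    - [255,0.002,-0.004,0,0]
    - [255,0.002,-0.004,0,0]
    - [255,0.002,-0.004,0,0]
    - [255,0.002,-0.004,0,0]
    - [255,0.002,-0.004,0,0]
    - [255,0.002,-0.004,0,0]

```text
clock: 11.75
ee_pos: [0.5437, 0.1857, 0.1147]
orientation: [0.988, 0.152, 0.0, -0.0]
contact_force: [2.6, -2.1, 1.1]
width: 0.148
grip_force: 15.0
```

```bash
python3 - <<'E'
from h import *
show();o,p,M=pose();print('tool F',np.array(o['contact_force'])@M)
knobs('scene','s4.png',20)
E
```

```text
t 11.75 p [0.5437 0.1857 0.1147] yaw_y -72.5 w 0.148 gf 15.0 F [ 2.6 -2.1  1.1] q [ 0.25  0.52  1.68 -0.    0.94  1.51]
tool F [ 1.86463206  2.76145396 -1.08837737]
scene red [234 186   8  17  68] [237. 195.] [0.5391 0.1834 0.1454] 5
scene yel [197 212  11  17 107] [202. 220.] [0.4434 0.1891 0.1499] 24
```

>>> arm_command:
  commands:
    - [255,0.0005,-0.001,0,0]
    - [255,0.0005,-0.002,0,1]
    - [255,0.001,-0.003,0,2]
    - [255,0.001,-0.004,0,3]
    - [255,0.0015,-0.005,0,4]
    - [255,0.0015,-0.006,0,4]
    - [255,0.0015,-0.006,0,4]
    - [255,0.0015,-0.006,0,4]
    - [255,0.0015,-0.006,0,4]
    - [255,0.0015,-0.006,0,4]

```text
clock: 13.05
ee_pos: [0.5435, 0.1879, 0.1146]
orientation: [0.993, 0.118, -0.001, 0.003]
contact_force: [4.3, -30.2, 4.7]
width: 0.177
grip_force: 15.0
```

```bash
python3 - <<'E'
from h import *
show();o,p,M=pose();print('tool F',np.array(o['contact_force'])@M)
E
```

```text
t 13.05 p [0.5435 0.1879 0.1146] yaw_y -76.4 w 0.177 gf 15.0 F [  4.3 -30.2   4.7] q [ 0.25  0.52  1.67 -0.01  0.95  1.59]
tool F [-2.94087371 30.3830554  -4.51702926]
```

The stop is reached (30 N). I release, rise and go above the yellow knob to check.

>>> arm_command:
  commands:
    - [255,0,0.003,0,0]
    - [100,0,0.004,0,0]
    - [100,0,0.004,0,0]
    - [100,0,0.004,0,0]
    - [100,0,0.004,-0.03,0]
    - [100,0,0.004,-0.06,0]
    - [100,-0.02,0,-0.09,0]
    - [100,-0.05,-0.01,-0.1,0]
    - [100,-0.08,-0.02,-0.1,0]
    - [100,-0.097,-0.024,-0.1,0]

```text
clock: 14.3
ee_pos: [0.4419, 0.193, 0.2148]
orientation: [0.993, 0.118, -0.0, -0.0]
contact_force: [-0.3, -0.1, -0.1]
width: 0.605
grip_force: 0.0
```

```bash
python3 - <<'E'
from h import *
show()
knobs('wrist','w5.png'); knobs('scene','s5.png',20); knobs('top','t5.png',20)
a,b=cv2.imread('pics/w5.png'),cv2.imread('pics/t5.png')
cv2.imwrite('pics/wt5.png',np.hstack([cv2.resize(a,(400,300)),b[150:300,160:360].repeat(2,0).repeat(2,1)]))
E
```

```text
t 14.3 p [0.4419 0.193  0.2148] yaw_y -76.4 w 0.605 gf 0.0 F [-0.3 -0.1 -0.1] q [0.32 0.23 1.83 0.   1.08 1.65]
wrist red [363  80  22  23 222] [373.  91.] [0.5422 0.1857 0.1403] 222
wrist yel [319 227  21  30 386] [329. 241.] [0.446  0.189  0.1483] 246
scene blue [245 164   8  16  86] [249. 172.] [0.6064 0.2128 0.1416] 18
scene red [234 187   9  16  89] [238. 195.] [0.5416 0.1863 0.141 ] 20
scene yel [197 212  10  17 105] [202. 220.] [0.4438 0.1902 0.1494] 29
top blue [192 184   7   7  27] [195. 187.] [0.6068 0.2118 0.1405] 26
top red [206 220   7   7  26] [209. 223.] [0.5418 0.1861 0.1412] 23
```

View pics/wt5.png

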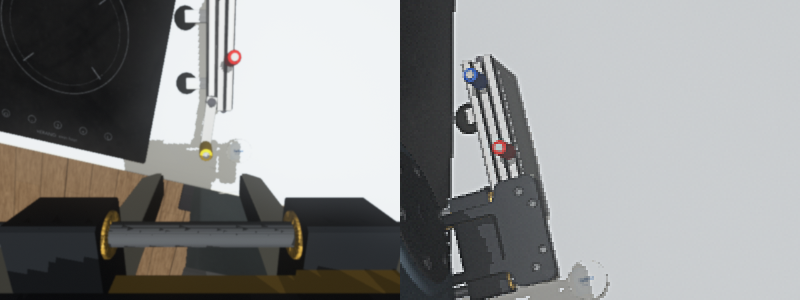

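Panel direction from the knobs is 13.5°, the same as the fixed panel, so the stack is flat. Next is the latch: its pivot is about (0.495, 0.195) with radius 50 mm.

>>> arm_command:
  commands:
    - [100,0.002,0.0044,0.03,6]
    - [100,0.002,0.0044,0.06,6]
    - [100,0.002,0.0044,0.085,6]
    - [100,0.002,0.0044,0.092,6]
    - [100,0.002,0.0044,0.092,6]
    - [255,0.002,0.0044,0.092,6]
    - [255,0.002,0.0044,0.092,6]
    - [255,0.002,0.0044,0.092,6]
    - [255,0.002,0.0044,0.092,6]
    - [255,0.002,0.0044,0.092,6]
  grip_force: 10

```text
clock: 15.7
ee_pos: [0.4463, 0.1888, 0.1227]
orientation: [0.998, 0.066, 0.0, -0.0]
contact_force: [-0.2, 0.3, 0.5]
width: 0.146
grip_force: 10.0
```

>>> arm_command:
  commands:
    - [255,0.0003,0.0052,0,-6]
    - [255,0.0011,0.0104,0,-12]
    - [255,0.0024,0.0155,0,-18]
    - [255,0.0043,0.0203,0,-24]
    - [255,0.0067,0.025,0,-30]
    - [255,0.0095,0.0294,0,-36]
    - [255,0.0128,0.0335,0,-42]
    - [255,0.0165,0.0372,0,-48]
    - [255,0.0165,0.0372,0,-48]
    - [255,0.0165,0.0372,0,-48]

```text
clock: 16.95
ee_pos: [0.4673, 0.1539, 0.1227]
orientation: [0.885, 0.465, -0.0, 0.0]
contact_force: [-2.2, -3.0, 3.5]
width: 0.144
grip_force: 10.0
```

```bash
python3 - <<'E'
from h import *
show();o,p,M=pose();print('tool F',np.array(o['contact_force'])@M)
knobs('scene','s6.png',20)
E
```

```text
t 16.95 p [0.4673 0.1539 0.1227] yaw_y -34.6 w 0.144 gf 10.0 F [-2.2 -3.   3.5] q [ 0.22  0.38  1.89 -0.    0.88  0.83]
tool F [-3.73786248 -0.12543147 -3.50824893]
scene red [237 195   6   8  31] [240. 199.] [0.4728 0.1066 0.2129] 1
scene yel [219 212  10  18  98] [224. 221.] [0.465  0.153  0.1493] 25
```

>>> arm_command:
  commands:
    - [255,0.0003,0.0052,0,-6]
    - [255,0.0011,0.0104,0,-12]
    - [255,0.0024,0.0155,0,-18]
    - [255,0.0043,0.0203,0,-24]
    - [255,0.0067,0.025,0,-30]
    - [255,0.0095,0.0294,0,-36]
    - [255,0.0128,0.0335,0,-42]
    - [255,0.0148,0.0354,0,-45]
    - [255,0.0148,0.0354,0,-45]
    - [255,0.0148,0.0354,0,-45]

```text
clock: 18.25
ee_pos: [0.5053, 0.1462, 0.1227]
orientation: [0.64, 0.768, 0.0, 0.0]
contact_force: [-0.4, -1.8, 1.1]
width: 0.147
grip_force: 10.0
```

```bash
python3 - <<'E'
from h import *
show();o,p,M=pose();print('tool F',np.array(o['contact_force'])@M)
knobs('scene','s7.png',20)
E
```

```text
t 18.25 p [0.5053 0.1462 0.1227] yaw_y 10.4 w 0.147 gf 10.0 F [-0.4 -1.8  1.1] q [ 0.19  0.43  1.8  -0.    0.91  0.01]
tool F [-1.67232452 -0.68867489 -1.09148017]
scene yel [240 202   5  16  32] [242. 210.] [0.5071 0.1431 0.1475] 11
```

>>> arm_command:
  commands:
    - [255,0,0.001,0,-1]
    - [255,0,0.002,0,-2]
    - [255,0.0003,0.003,0,-3]
    - [255,0.0003,0.004,0,-3]
    - [255,0.0003,0.004,0,-3]
    - [255,0.0003,0.004,0,-3]
    - [255,0.0003,0.004,0,-3]
    - [255,0.0003,0.004,0,-3]
    - [255,0.0003,0.004,0,-3]
    - [255,0.0003,0.004,0,-3]

```text
clock: 19.55
ee_pos: [0.5077, 0.1467, 0.1224]
orientation: [0.619, 0.786, -0.001, -0.001]
contact_force: [-8.2, -6.6, 7.9]
width: 0.149
grip_force: 10.0
```

```bash
python3 - <<'E'
from h import *
show();o,p,M=pose();print('tool F',np.array(o['contact_force'])@M)
E
```

```text
t 19.55 p [0.5077 0.1467 0.1224] yaw_y 13.6 w 0.149 gf 10.0 F [-8.2 -6.6  7.9] q [ 0.19  0.44  1.79 -0.    0.92 -0.04]
tool F [-4.48456945 -9.547975   -7.84039948]
```

The stop is reached with the latch across. I release and rise clear.

>>> arm_command:
  commands:
    - [255,0,0,0,0]
    - [150,0,0,0,0]
    - [150,0,0,0,0]
    - [150,0,0,0,0]
    - [150,0,0,-0.03,0]
    - [150,0,0,-0.06,0]
    - [150,-0.05,0,-0.1,0]
    - [150,-0.1,0,-0.1,0]
    - [150,-0.12,0,-0.1,0]
    - [150,-0.12,0,-0.1,0]

```text
clock: 20.8
ee_pos: [0.5371, 0.03, 0.2222]
orientation: [0.62, 0.785, -0.0, -0.0]
contact_force: [-0.0, 0.5, 0.1]
width: 0.415
grip_force: 0.0
```

```bash
python3 - <<'E'
from h import *
show()
for n in('top','scene','wrist'): knobs(n,n+'8.png',20)
a=cv2.imread('pics/top8.png');b=cv2.imread('pics/scene8.png')
cv2.imwrite('pics/ts8.png',np.hstack([a[150:300,160:360].repeat(2,0).repeat(2,1),b[130:280,150:350].repeat(2,0).repeat(2,1)]))
E
```

```text
t 20.8 p [0.5371 0.03   0.2222] yaw_y 13.4 w 0.415 gf 0.0 F [-0.   0.5  0.1] q [-0.03  0.33  1.68  0.    1.14 -0.27]
scene blue [245 168   8  12  31] [248. 174.] [0.4435 0.0444 0.3242] 2
scene red [234 187   9  14  72] [238. 193.] [0.5413 0.1855 0.1407] 24
scene yel [236 201  10  17  95] [241. 210.] [0.5052 0.1461 0.1494] 23
wrist red [384   0  23  22 241] [394.   7.] [0.543  0.181  0.1401] 164
wrist yel [308  39  23  30 365] [320.  53.] [0.5067 0.1452 0.1484] 325
```

View pics/ts8.png

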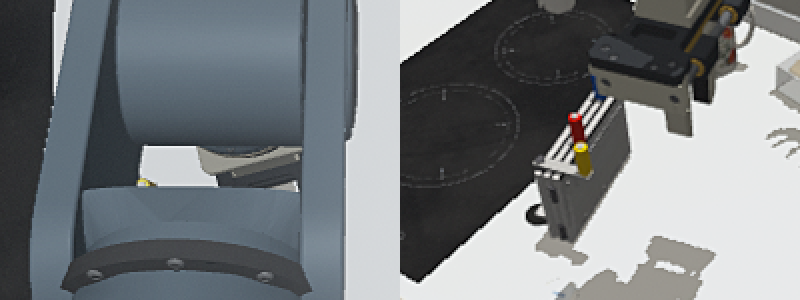

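The picture shows the stack folded flat with the latch across its end, the red and yellow knobs close together, and the gripper clear.

```bash
python3 -c "
from cell import bot
print(bot.hand_in())"
```

```text
the job is handed in; nothing more can be done
None
```

The guard is folded outer panel first, then the pair against the fixed panel, with the latch turned to its stop across the stack; the gripper is clear and the job was handed in at about 21 s, with no verdict returned, and I kept clear of the tin and pots but did not re-measure them afterwards.

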